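# Knock the jammed roller out of the coin changer

### The job

A bronze coin roller is jammed in the sloping pocket of the black changer chassis. Take the steel drift from its blue rest and push the roller out from behind through the access hole in the grey plate at the pocket's upper end, until it drops into the green token box below the mouth; then lay the drift back in its rest. The plate is clamped off-centre by an unknown amount, so feel for the hole gently; do not ram the chassis, and leave the token box, the two spudgers and the coin tube where they are.

Things in the scene. Friction and masses are not known exactly. Their poses are not given: they have to be found in the camera images.
- chassis: black changer chassis fixed to the counter; origin on the counter below the middle of its sloping pocket, x level towards the mouth. The grey end plate is clamped on cross slots and stays put, but is set anywhere along them: find the access hole by feel or by eye. The pocket is a square tunnel 49 mm wide inside, 62 mm outside. A steel bridge 45 to 75 mm along its roof stands 48 mm above its axis.
- plate_mid (a point): point on the pocket's axis, on the outer face of the grey plate (12 mm thick, 68 mm high) at its upper end, about 135 mm above the counter. Axes: x along the pocket down to the mouth, 30 degrees (0.52 rad) below level; y level, across; z square to both, upward. The 18 mm access hole, 1.5 mm chamfer, lies up to 12 mm from here either way along y.
- mouth (a point): centre of the pocket's open lower end, 100 mm along x from plate_mid, about 85 mm above the counter; same axes as plate_mid. The drift's tip may go up to 95 mm past plate_mid along x.
- roller_center (a point): centre of the bronze roller, a solid waisted cylinder 46 mm in diameter, 60 mm long, x along its axis. It starts 60 mm along x from plate_mid, near end 30 mm from it.
- roller: the bronze roller, about 0.35 kg; origin at its centre. A spring catch sits in its waist: about 8 to 25 N along the pocket pushes it past; the drag lasts until it has gone about 30 mm, and it drops out of the mouth by itself once pushed 30 to 45 mm.
- token_box: open green plastic box standing loose on the counter under the mouth, 150 mm (its x) x 120 mm (its y) x 42 mm high, walls 4 mm, about 0.7 kg; origin at the centre of its underside.
- drift: the drift (knock-out bar), 205 mm long, about 0.18 kg: red square handle, black butt cap, round steel shank. Origin and axes as drift_grip; centre of mass about 60 mm ahead of it.
- drift_grip (a point): centre of the drift's gripping place on its red handle, 24 mm square (y and z); the handle runs from 45 mm behind this point to 50 mm ahead, with a 34 mm square butt cap 44 to 50 mm behind. x points along the drift to its tip, z up as it lies in the rest.
- drift_tip (a point): end of the drift's steel shank, on its axis, 155 mm ahead of drift_grip along x; the shank is 14 mm in diameter and tapers over the last 4 mm to 12 mm.
- rest_place (a point): where drift_grip lies when the drift is in its rest, 62 mm above the counter; x towards the lying drift's tip, z up. Open below and beside for fingers, down to the counter.
- rest: blue fixed rest; origin on the counter below rest_place, same axes. Front support 110 mm along x: a V for the shank between cheeks 28 mm apart, 4 mm higher than the drift's axis. Rear support 28 to 38 mm along x: a flat for the handle between cheeks 34 mm apart, 13 mm higher than the axis.
- spudger1: steel pry spudger lying on the counter, 149 mm long (x), 20 mm wide, 5 mm thick; bystander.
- spudger2: the second spudger, like spudger1; bystander.
- coin_tube: upright aluminium coin tube, 38 mm in diameter on a 52 mm foot, 120 mm high, origin at the centre of its underside; bystander.
Things that resemble listed ones, but are neither listed nor needed, are in the scene too. Of the things that look like the drift, the larger one is meant.

How it is judged:
By the outcome, as a careful person would: the job done as asked, in the order asked, and still so for the second after the job is handed in, with the robot touching nothing.
It also fails if it takes over 64 s, if anything falls off the work surface, if the arm or the gripper's body presses on something with over 40 N, if the wrist force passes 120 N, or if a joint passes its speed limit or range.

### The arm

A 6-joint arm with a two-finger parallel gripper is mounted at the origin on the work surface. World frame = base frame: x ahead of the robot, y to its left, z up, the work surface at z = 0. Lengths are in m, angles in rad, forces in N, time in s.
With the tool pointing down it reaches from about 0.4 to 0.825 m from the base axis. Payload 7 kg.
Tool frame: the origin (TCP) lies at the very end of the fingers, on their centre line; the grasp point (between the pads) lies 19 mm behind it; z points along the fingers, y is the line along which they close (so a half turn about z gives the same grasp; the last joint's range is limited). The gripper opens to 88 mm and grips with 3 to 60 N. Pads are 19 mm wide; open, the fingers measure 130 mm over their backs; the gripper's body (78 mm by 193 mm) begins 47 mm behind the grasp point.
Start: joints at [-0.962, 0.359, 0.012, 0, -1.224, -0.288], TCP at [0.213, -0.641, 0.227] pointing down, gripper open.
Joint ranges: [-3.07, 3.07], [-1.43, 2.12], [-1.02, 1.25], [-3.03, 1.67], [-3.05, -0], [-3.03, 3.03]. Speed limits (rad/s): [2.39, 2.39, 3.01, 3.14, 3.14, 3.14].

### API

Orientations are given as [roll, pitch, yaw] about the fixed x, y, z axes, in that order (R = Rz(yaw) Ry(pitch) Rx(roll)).
In Python, from station import arm, vision gives the robot as it stands. The module is installed in compiled form; this text tells all that it offers.
- The arm moves only by the tool jog_arm, never from a script. Its argument "steps" is a list that holds one entry, the list of rows, each a list of 7 numbers: the closure in counts, from 0 (fully open) to 255 (shut), then the shift along the tool's x, y, z scaled (see below), then the turn, a rotation vector about the tool's x, y, z scaled (see below). In form: [[[grip, dx, dy, dz, rx, ry, rz], ...]]. A call has 1 to 8 rows; each row is the pose to reach, as a shift and turn from the pose commanded when the call began, along the tool's axes at that moment; what a row does not reach only later rows make up. The controller multiplies each number of a shift by 250 mm and each number of a turn by 45 degrees. A row lasts 1/10 s, in which the tool goes at most 50 mm and 8.59 degrees, less where a joint would pass 70% of its speed; a pose out of reach is approached as far as the arm can. A call with a number of a shift or a turn outside -1 to 1 is refused whole. A call with a gripper value outside its range is refused whole. The fingers move at their own pace and stop on an object; "newtons" is the grip in N (left out, the last holds). Time passes only in rows, so rows that repeat a pose let the fingers close. It gives the time, the measured TCP pose, the force, the opening and the grip force at its end, in the units of the state.
- arm.get_state(): the state, without advancing time (a new reading comes with each control period).
- vision.grab_frame(name): name is "scene" or "top" or "wrist"; returns a dict with "color" (420x560x3 uint8, red, green, blue), "vfov" (degrees; the focal length in pixels is half the picture's height over the tangent of half this angle, whatever the lens; pixels are square), "cx", "cy" (the principal point, pixels), "extrinsics" (4x4, takes a point from world to camera coordinates). Camera axes: x right, y down, z forward; pixel columns grow to the right and rows downward; lengths in m; the calibration is good to about 2 mm. A picture is of the moment at which its call begins. There is no depth.
- arm.job_done(): hands the job in; it is judged then, once.
The state is a dict: "t": time; "q": joint angles; "qd": joint speeds; "joint_efforts": joint torques, N m; "eef_pos": TCP position; "ee_rot": TCP orientation; "force": force on the tool from outside, world axes, zero at the start; "moment": the same for the moment, N m; "width": finger opening in m; "gripper_force": force on a finger pad.
Only numpy, scipy, OpenCV 4.12 (cv2) and the standard library are available. Lean on these libraries where they do the work, as an engineer would, in place of code of your own. Each camera call takes 0.05 s, during which the arm holds its last target. There are 200 camera calls.

## Working session

There is one attempt and no reset: what is moved stays moved. The work goes in short steps, Python scripts to look and compute and a tool call to move; the robot and the scene stay as the last step left them, time stands still between calls to the robot, and variables do not carry over. Pictures are saved under pics/ and viewed, at most 10 in all, crops included, and the job is handed in when it is done.

Besides the shell and the picture viewer there is one more tool, called after "Emit:" as name(argument=value, ...) on one line, values as JSON. jog_arm: Moves the arm, as the interface text tells. Its arguments: {"type":"object","properties":{"steps":{"type":"array","items":{"type":"array","items":{"type":"array","items":{"type":"number"}}}},"newtons":{"type":"number"}},"required":["steps"]}

```bash
mkdir -p pics; cat > h.py <<'E'
import numpy as np, cv2
from station import arm, vision
from scipy.spatial.transform import Rotation as R
def grab(n):
    f=vision.grab_frame(n); np.savez(f'last_{n}.npz',**f); return f
def save(f,p,crop=None,s=1):
    im=cv2.cvtColor(f['color'],cv2.COLOR_RGB2BGR)
    if crop: a,b,c,d=crop; im=im[b:d,a:c]
    cv2.imwrite(p,cv2.resize(im,None,fx=s,fy=s,interpolation=cv2.INTER_CUBIC))
def K(f):
    return 210/np.tan(np.radians(float(f['vfov'])/2)),float(f['cx']),float(f['cy'])
def ray(f,u,v):
    F,cx,cy=K(f);E=np.array(f['extrinsics']);d=E[:3,:3].T@np.array([(u-cx)/F,(v-cy)/F,1]);return -E[:3,:3].T@E[:3,3],d/np.linalg.norm(d)
def onz(f,u,v,z):
    o,d=ray(f,u,v);return o+d*(z-o[2])/d[2]
def tri(f,uv,g,uv2):
    o,d=ray(f,*uv);p,e=ray(g,*uv2);A=np.c_[d,-e];s=np.linalg.lstsq(A,p-o,rcond=None)[0]
    a,b=o+s[0]*d,p+s[1]*e;return (a+b)/2,np.linalg.norm(a-b)
def proj(f,P):
    F,cx,cy=K(f);E=np.array(f['extrinsics']);c=E[:3,:3]@np.array(P)+E[:3,3];return np.round([cx+F*c[0]/c[2],cy+F*c[1]/c[2]],1)
def load(n): return dict(np.load(f'last_{n}.npz'))
E
python3 - <<'E'
from h import *
np.set_printoptions(precision=4,suppress=True)
for n in('scene','top','wrist'):
    f=grab(n);print(n,f['vfov'],f['cx'],f['cy'],ray(f,280,210))
    if n!='wrist':save(f,f'pics/{n}0.png',s=1.4)
print(arm.get_state())
E
```

```text
scene 48.51377353957513 281.72078871151086 206.27092178726056 (array([1.1765, 0.2804, 0.9661]), array([-0.5562, -0.1792, -0.8115]))
top 54.22304595999045 283.64300997172614 214.61146257390297 (array([0.4196, 0.0751, 0.8076]), array([ 0.203 ,  0.013 , -0.9791]))
wrist 62.22934136260638 275.14746536760214 210.48176564715192 (array([ 0.1333, -0.6673,  0.3836]), array([ 0.2841,  0.1101, -0.9525]))
{'t': 0.15, 'q': array([-0.9619,  0.3592,  0.0113, -0.0003, -1.2241, -0.2881]), 'qd': array([-0.0011, -0.0045,  0.0022,  0.0003, -0.0003,  0.0001]), 'joint_efforts': array([ -0.0012, -58.3273,  29.3289,   7.0011,   0.0088,  -0.0001]), 'eef_pos': array([ 0.2127, -0.6402,  0.2258]), 'ee_rot': array([ 3.1403, -0.0001, -2.8208]), 'force': array([-0.154 ,  0.4452,  0.7999]), 'moment': array([ 0.0022, -0.0261, -0.0133]), 'gripper_force': 0.0, 'width': 0.08792082660354378}
```

View pics/scene0.png

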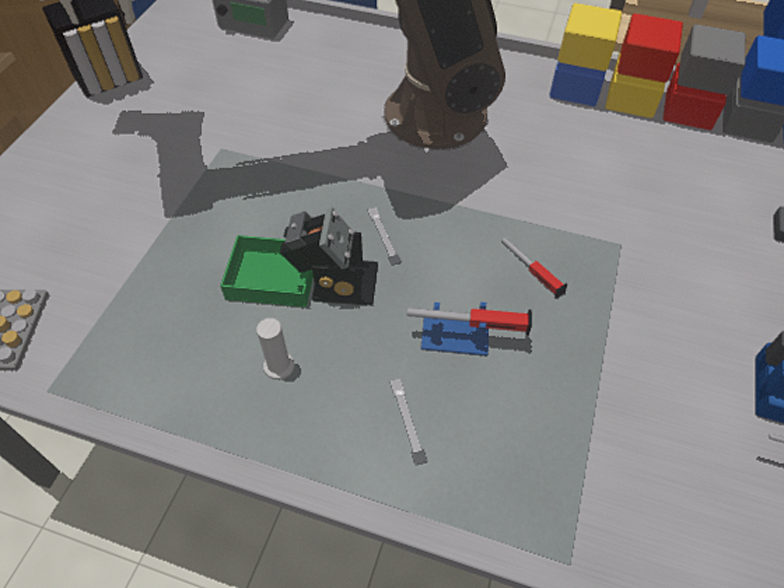

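View pics/top0.png

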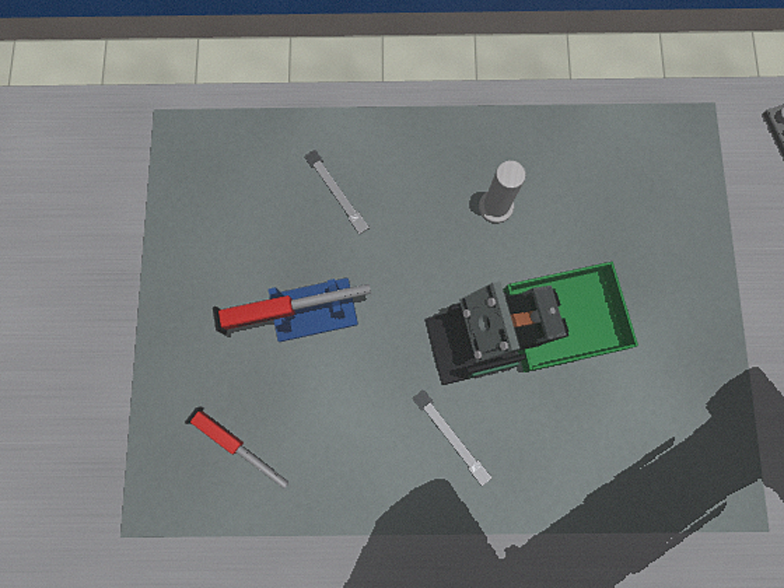

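The drift candidates are the large red-handled tool on the blue rest, at top (180,223) and scene (357,228), and the small one lying on the counter, at top (155,310) and scene (390,199). By the description I choose the large one in the rest. Next is a close crop of it and of the plate.

```bash
python3 - <<'E'
from h import *
t=load('top');s=load('scene')
def c(f,x,y,w=100,h=75):
    im=cv2.cvtColor(f['color'],cv2.COLOR_RGB2BGR)[y:y+h,x:x+w];im=cv2.resize(im,(400,300),interpolation=cv2.INTER_CUBIC)
    return cv2.convertScaleAbs(im,alpha=1.5,beta=10)
cv2.imwrite('pics/c1.png',np.vstack([np.hstack([c(t,150,185,120,90),c(t,300,190)]),np.hstack([c(s,285,200),c(s,190,140)])]))
for n,f in(('top',t),('scene',s)):
    h=cv2.cvtColor(f['color'],cv2.COLOR_RGB2HSV)
    m=((h[...,0]<8)|(h[...,0]>172))&(h[...,1]>150)&(h[...,2]>60)
    k,l,st,ce=cv2.connectedComponentsWithStats(m.astype(np.uint8))
    for i in range(1,k):
        if st[i,4]>100:
            pts=np.argwhere(l==i)[:,::-1].astype(np.float32);print(n,st[i],ce[i].round(1),cv2.boxPoints(cv2.minAreaRect(pts)).round(1).tolist())
    m=cv2.inRange(h,(50,100,40),(75,255,255))
    k,l,st,ce=cv2.connectedComponentsWithStats(m);i=1+np.argmax(st[1:,4])
    pts=np.argwhere(l==i)[:,::-1].astype(np.float32);print('green',n,st[i],cv2.boxPoints(cv2.minAreaRect(pts)).round(1).tolist())
E
```

```text
top [156 211  54  24 666] [181.8 222.3] [[155.10000610351562, 221.60000610351562], [206.1999969482422, 209.6999969482422], [209.39999389648438, 223.1999969482422], [158.1999969482422, 235.10000610351562]]
top [136 294  37  30 385] [153.7 308.6] [[135.1999969482422, 301.1000061035156], [141.3000030517578, 293.0], [172.5, 316.3999938964844], [166.39999389648438, 324.5]]
green top [ 360  187   96   78 3291] [[359.3999938964844, 203.5], [440.70001220703125, 184.60000610351562], [455.20001220703125, 246.89999389648438], [373.8999938964844, 265.79998779296875]]
scene [ 442   10   46   48 1687] [464.5  33.6] [[440.6000061035156, 52.0], [448.29998779296875, 8.399999618530273], [488.6000061035156, 15.5], [480.8999938964844, 59.099998474121094]]
scene [ 474   45   44   48 1079] [494.1  74.6] [[470.1000061035156, 83.69999694824219], [483.20001220703125, 44.400001525878906], [522.5, 57.5], [509.3999938964844, 96.80000305175781]]
scene [379 187  23  22 170] [389.8 196.8] [[376.8999938964844, 191.1999969482422], [382.3999938964844, 185.3000030517578], [401.29998779296875, 202.6999969482422], [395.79998779296875, 208.60000610351562]]
scene [336 221  42  15 419] [356.7 227.2] [[335.29998779296875, 232.60000610351562], [336.20001220703125, 220.1999969482422], [377.5, 223.39999389648438], [376.6000061035156, 235.6999969482422]]
green scene [ 158  168   66   51 2271] [[157.0, 213.0], [161.3000030517578, 166.89999389648438], [225.1999969482422, 172.89999389648438], [220.8000030517578, 219.0]]
```

View pics/c1.png

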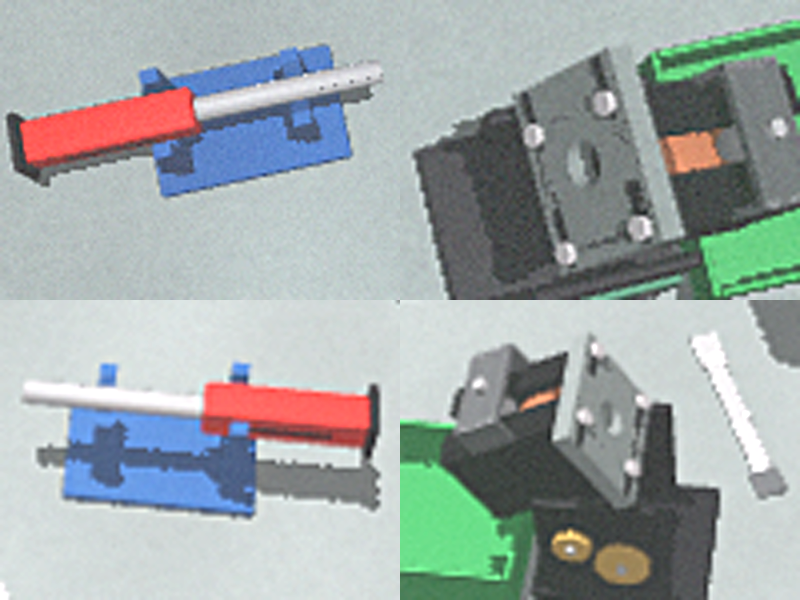

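The crop confirms the large drift with its black cap in the blue rest, tip at top (264,207) and scene (291,222). The access hole shows at top (346,231) and scene (244,169).

```bash
python3 - <<'E'
from h import *
np.set_printoptions(precision=4,suppress=True)
t=load('top');s=load('scene')
T=lambda x,y:(300+x/4-.4,190+y/4-.4)   # crop px -> top px
S=lambda x,y:(190+(x-400)/4-.4,140+(y-300)/4-.4)
T=lambda x,y:(300+(x-400)/4-.4,190+y/4-.4)
D=lambda x,y:(150+x*.3-.3,185+y*.3-.3)
Q=lambda x,y:(285+x/4-.4,200+(y-300)/4-.4)
print('hole',tri(t,T(584,163),s,S(614,416)))
for n,a,b in(('up far',(605,50),(592,335)),('up near',(662,240),None),('lo far',(515,95),None),('lo near',(567,265),None)):
    pass
print('tip',tri(t,D(379,72),s,Q(23,391)), onz(t,*D(379,72),.062))
for a in((22,128),(193,88),(200,128),(22,165)): print('handle top',onz(t,*D(*a),.074))
print('red/steel junction',tri(t,D(196,109),s,Q(206,398)))
# plate edges in plane: upper edge height ~ .135+.034*cos30, lower .135-.029
for a,z in(((605,50),.1644),((660,242),.1644),((515,95),.1056),((567,266),.1056)): print('plate',onz(t,*T(*a),z))
print('mouth side roof corners',[onz(t,*T(*a),.13) for a in((735,62),(768,208))])
print('screws')
for a,b in(((604,101),(597,349)),((534,134),(583,415)),((640,228),(642,402)),((568,252),(631,467))):
    print(tri(t,T(*a),s,S(*b)))
g=[[359.4,203.5],[440.7,184.6],[455.2,246.9],[373.9,265.8]]
print('box rim',[onz(t,*p,.042) for p in g])
E
```

```text
hole (array([ 0.5228, -0.023 ,  0.1376]), np.float64(0.0021162157411256854))
tip (array([0.582 , 0.1152, 0.0606]), np.float64(0.0012222801681276967)) [0.5816 0.1158 0.062 ]
handle top [0.5499 0.31   0.074 ]
handle top [0.5712 0.2171 0.074 ]
handle top [0.5488 0.2127 0.074 ]
handle top [0.5295 0.3089 0.074 ]
red/steel junction (array([0.5598, 0.2173, 0.0699]), np.float64(0.0027364046419193666))
plate [ 0.5646 -0.0303  0.1644]
plate [ 0.4872 -0.0486  0.1644]
plate [0.5582 0.0001 0.1056]
plate [ 0.4835 -0.0198  0.1056]
mouth side roof corners [array([ 0.5666, -0.0905,  0.13  ]), array([ 0.5045, -0.1007,  0.13  ])]
screws
(array([ 0.5355, -0.0223,  0.2077]), np.float64(0.0005735139341016457))
(array([ 0.5374, -0.0174,  0.1528]), np.float64(0.031749554341554735))
(array([ 0.4945, -0.0326,  0.1213]), np.float64(0.03241271949958523))
(array([ 0.4944, -0.0268,  0.0559]), np.float64(0.0007411472511940089))
box rim [array([ 0.5893, -0.0665,  0.042 ]), array([ 0.6248, -0.2245,  0.042 ]), array([ 0.5043, -0.2415,  0.042 ]), array([ 0.4707, -0.088 ,  0.042 ])]
```

```bash
cat >> h.py <<'E'
def to(pos,Rm,ref=None):
    "shift & turn numbers from the current pose to a target"
    s=arm.get_state(); p0=s['eef_pos'];R0=R.from_euler('xyz',s['ee_rot'])
    d=R0.inv().apply(np.array(pos)-p0)/.25; r=(R0.inv()*Rm).as_rotvec()/np.radians(45)
    return np.r_[d,r].round(3)
def pose(yaw,down=0,roll=0):
    "tool x along drift x (yaw, deg; down = deg below level), tool z = -drift z"
    return R.from_euler('ZYX',[yaw,down,180+roll],degrees=True)
E
python3 - <<'E'
from h import *
print(to([.549,.267,.20],pose(-77.7)), R.from_euler('xyz',arm.get_state()['ee_rot']).as_matrix().round(2))
E
```

```text
[-2.421e+00  3.020e+00  1.070e-01  1.000e-03  1.000e-03 -1.865e+00] [[-0.95 -0.32 -0.  ]
 [-0.32  0.95  0.  ]
 [ 0.    0.   -1.  ]]
```

Emit:
jog_arm(steps=[[[0, -0.8, 1, 0, 0, 0, 0], [0, -0.8, 1, 0, 0, 0, 0], [0, -0.8, 1, 0, 0, 0, 0], [0, -0.8, 1, 0, 0, 0, 0], [0, -0.8, 1, 0, 0, 0, 0], [0, -0.8, 1, 0, 0, 0, 0], [0, -0.8, 1, 0, 0, 0, 0], [0, -0.8, 1, 0, 0, 0, 0]]])

```text
t: 0.95
eef_pos: [0.3245, -0.338, 0.227]
ee_rot: [-3.141, 0.001, -2.817]
force: [-0.1, -0.4, 0.3]
width: 0.0873
gripper_force: 0.0
```

Emit:
jog_arm(steps=[[[0, -0.8, 1, 0, 0, 0, 0], [0, -0.8, 1, 0, 0, 0, 0], [0, -0.8, 1, 0, 0, 0, 0], [0, -0.8, 1, 0, 0, 0, 0], [0, -0.8, 1, 0, 0, 0, 0], [0, -0.8, 1, 0, 0, 0, 0], [0, -0.8, 1, 0, 0, 0, 0], [0, -0.8, 1, 0, 0, 0, 0]]])

```text
t: 1.75
eef_pos: [0.4359, -0.0381, 0.2264]
ee_rot: [-3.142, -0.0, -2.818]
force: [0.2, 0.0, -0.7]
width: 0.0879
gripper_force: 0.0
```

Emit:
jog_arm(steps=[[[0, -0.8, 1, 0, 0, 0, -1], [0, -0.8, 1, 0, 0, 0, -1], [0, -0.8, 1, 0, 0, 0, -1], [0, -0.8, 1, 0, 0, 0, -1], [0, -0.8, 1, 0, 0, 0, -1], [0, -0.8, 1, 0, 0, 0, -1], [0, -0.8, 1, 0, 0, 0, -1], [0, -0.8, 1, 0, 0, 0, -1]]])

```text
t: 2.55
eef_pos: [0.5469, 0.2617, 0.225]
ee_rot: [3.141, -0.002, -2.034]
force: [0.2, -1.1, -0.7]
width: 0.0873
gripper_force: 0.0
```

```bash
python3 - <<'E'
from h import *
s=arm.get_state();print(s['t'],s['eef_pos'],s['ee_rot'],s['q']);print(to([.549,.267,.16],pose(-77.7)))
E
```

```text
2.55 [0.5468571  0.26168763 0.22498523] [ 3.14100490e+00 -1.90530577e-03 -2.03431505e+00] [ 7.68281214e-01  2.48796460e-01 -1.47299975e-01  8.58711116e-05
 -1.17669222e+00 -1.23183354e+00]
[-0.023  0.002  0.26   0.002 -0.002 -0.864]
```

Emit:
jog_arm(steps=[[[0, -0.023, 0.002, 0.26, 0, 0, -0.864], [0, -0.023, 0.002, 0.26, 0, 0, -0.864], [0, -0.023, 0.002, 0.26, 0, 0, -0.864], [0, -0.023, 0.002, 0.26, 0, 0, -0.864], [0, -0.023, 0.002, 0.26, 0, 0, -0.864], [0, -0.023, 0.002, 0.26, 0, 0, -0.864], [0, -0.023, 0.002, 0.26, 0, 0, -0.864]]])

```text
t: 3.25
eef_pos: [0.548, 0.2645, 0.1616]
ee_rot: [3.141, -0.0, -1.361]
force: [0.0, -0.7, -0.4]
width: 0.0877
gripper_force: 0.0
```

```bash
python3 - <<'E'
from h import *
np.set_printoptions(precision=4,suppress=True)
s=arm.get_state();print(s['t'],s['eef_pos'],s['ee_rot'])
f=grab('wrist');save(f,'pics/w1.png',s=1.4)
h=cv2.cvtColor(f['color'],cv2.COLOR_RGB2HSV)
m=((h[...,0]<8)|(h[...,0]>172))&(h[...,1]>150)&(h[...,2]>60)
k,l,st,ce=cv2.connectedComponentsWithStats(m.astype(np.uint8))
for i in range(1,k):
    if st[i,4]>300:
        b=cv2.boxPoints(cv2.minAreaRect(np.argwhere(l==i)[:,::-1].astype(np.float32)));print(st[i],b.tolist())
        print([onz(f,*p,.074) for p in b])
print(proj(f,s['eef_pos']),'grip proj',proj(f,[.549,.267,.062]),proj(f,[.582,.1155,.062]))
E
```

```text
3.25 [0.548  0.2645 0.1616] [ 3.1414 -0.0001 -1.3606]
[ 256  147   33  124 3852] [[256.0, 147.0], [288.0, 147.0], [288.0, 270.0], [256.0, 270.0]]
[array([0.5715, 0.2164, 0.074 ]), array([0.5496, 0.2118, 0.074 ]), array([0.5285, 0.3052, 0.074 ]), array([0.5531, 0.3104, 0.074 ])]
[409 251  41  36 767] [[408.8049011230469, 268.7561340332031], [434.5365905761719, 248.17074584960938], [451.0243835449219, 268.7804870605469], [425.2926940917969, 289.3658752441406]]
[array([0.4361, 0.2844, 0.074 ]), array([0.4225, 0.2636, 0.074 ]), array([0.4037, 0.2775, 0.074 ]), array([0.4173, 0.2991, 0.074 ])]
[274.4 273.2] grip proj [272.6 214.9] [271.  -13.4]
```

View pics/w1.png

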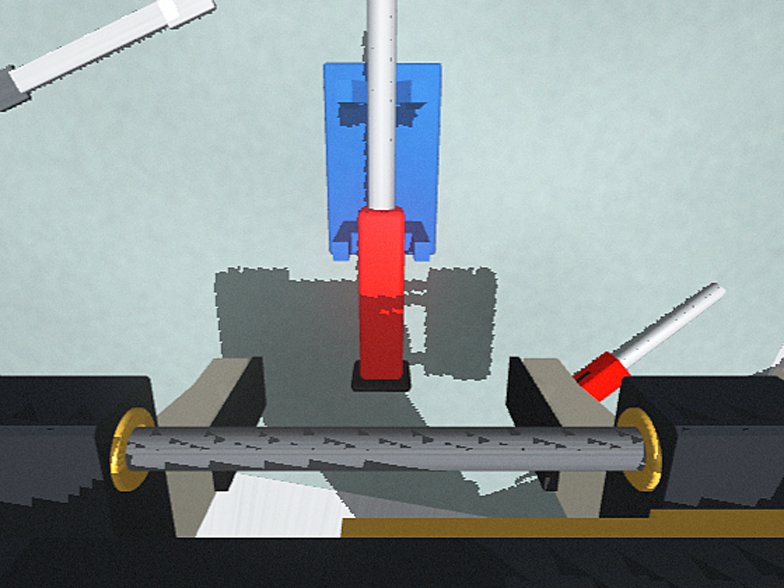

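The picture shows the drift handle centred between the open fingers (axis near column 272 of the raw frame), aligned with the tool and clear of the rest cheeks. I descend and grip.

Emit:
jog_arm(steps=[[[0, 0, -0.0075, 0.2, 0, 0, 0], [0, 0, -0.0075, 0.4, 0, 0, 0], [0, 0, -0.0075, 0.474, 0, 0, 0], [0, 0, -0.0075, 0.474, 0, 0, 0], [0, 0, -0.0075, 0.474, 0, 0, 0]]])

```text
t: 3.8
eef_pos: [0.5502, 0.2662, 0.0437]
ee_rot: [-3.141, -0.0, -1.357]
force: [-0.3, -0.2, 1.4]
width: 0.0875
gripper_force: 0.0
```

Emit:
jog_arm(steps=[[[255, 0, 0, 0, 0, 0, 0], [255, 0, 0, 0, 0, 0, 0], [255, 0, 0, 0, 0, 0, 0], [255, 0, 0, 0, 0, 0, 0], [255, 0, 0, 0, 0, 0, 0], [255, 0, 0, 0, 0, 0, 0], [255, 0, 0, 0, 0, 0, 0], [255, 0, 0, 0, 0, 0, 0]]], newtons=50)

```text
t: 4.6
eef_pos: [0.5496, 0.2661, 0.043]
ee_rot: [3.141, -0.0, -1.357]
force: [0.2, 1.1, 0.3]
width: 0.0289
gripper_force: 0.0
```

Emit:
jog_arm(steps=[[[255, 0, 0, 0, 0, 0, 0], [255, 0, 0, 0, 0, 0, 0], [255, 0, 0, 0, 0, 0, 0]]])

```text
t: 4.9
eef_pos: [0.5497, 0.2661, 0.043]
ee_rot: [3.141, -0.0, -1.357]
force: [-0.4, 0.5, -0.1]
width: 0.0238
gripper_force: 50.0
```

Emit:
jog_arm(steps=[[[255, 0, 0, -0.05, 0, 0, 0], [255, 0, 0, -0.2, 0, 0, 0], [255, 0, 0, -0.4, 0, 0, 0], [255, 0, 0, -0.6, 0, 0, 0], [255, 0, 0, -0.8, 0, 0, 0], [255, 0, 0, -0.8, 0, 0, 0]]])

```text
t: 5.5
eef_pos: [0.5529, 0.2677, 0.2526]
ee_rot: [-3.129, 0.005, -1.356]
force: [0.1, 0.2, -1.9]
width: 0.0239
gripper_force: 50.0
```

```bash
python3 - <<'E'
from h import *
s=arm.get_state();print(s)
d=pose(-76,30);x=d.as_matrix()[:,0]
hole=np.array([.5228,-.023,.136])
g=hole-x*(.155+.025); tcp=g+d.as_matrix()[:,2]*.019
print(x,g,tcp,to(tcp,d))
E
```

```text
{'t': 5.5, 'q': array([ 0.77031768,  0.2358514 , -0.1021088 ,  0.00290585, -1.21937748,
       -0.5563731 ]), 'qd': array([ 0.00081762,  0.05610795, -0.11273599, -0.04625209,  0.09579224,
       -0.00156947]), 'joint_efforts': array([-9.87647404e-02, -4.90175521e+01,  3.01411021e+01,  7.15671480e+00,
       -1.64500974e+00, -2.21233157e-02]), 'eef_pos': array([0.55285458, 0.26774398, 0.25255284]), 'ee_rot': array([-3.1287171 ,  0.00477874, -1.35583906]), 'force': array([ 0.06174449,  0.18413074, -1.89907081]), 'moment': array([0.16857544, 0.05211397, 0.03355269]), 'gripper_force': 49.99581277370453, 'width': 0.02388007946481891}
[ 0.20951051 -0.84030075 -0.5       ] [0.48508811 0.12825413 0.226     ] [0.48278985 0.13747194 0.20954552] [ 0.45   0.387  0.165 -0.026 -0.661 -0.032]
```

Emit:
jog_arm(steps=[[[255, 0, 0, 0, -0.005, -0.16, -0.008], [255, 0, 0, 0, -0.013, -0.33, -0.016], [255, 0, 0, 0, -0.026, -0.5, -0.032], [255, 0.1, 0.1, 0.04, -0.026, -0.661, -0.032], [255, 0.2, 0.2, 0.08, -0.026, -0.661, -0.032], [255, 0.35, 0.3, 0.13, -0.026, -0.661, -0.032], [255, 0.45, 0.387, 0.165, -0.026, -0.661, -0.032], [255, 0.45, 0.387, 0.165, -0.026, -0.661, -0.032]]])

```text
t: 6.3
eef_pos: [0.4767, 0.1324, 0.2012]
ee_rot: [3.123, 0.519, -1.339]
force: [0.7, 0.1, -0.7]
width: 0.0238
gripper_force: 50.0
```

```bash
python3 - <<'E'
from h import *
s=arm.get_state();print(s['t'],s['eef_pos'],s['ee_rot'],s['force'],s['q'].round(2))
M=R.from_euler('xyz',s['ee_rot']).as_matrix();tip=s['eef_pos']-M[:,2]*.019+M[:,0]*.155;print('tip nominal',tip)
def c(f,x,y,w=100,h=75):
    im=cv2.cvtColor(f['color'],cv2.COLOR_RGB2BGR)[y:y+h,x:x+w];im=cv2.resize(im,(400,300),interpolation=cv2.INTER_CUBIC)
    return cv2.convertScaleAbs(im,alpha=1.5,beta=10)
t=grab('top');sc=grab('scene');w=grab('wrist')
print(proj(t,tip),proj(sc,tip),proj(w,tip))
cv2.imwrite('pics/c2.png',np.vstack([np.hstack([c(t,270,170),c(sc,200,130)]),np.hstack([c(sc,140,70,400,300),c(w,0,0,560,420)])]))
E
```

```text
6.3 [0.47670635 0.13235506 0.20116793] [ 3.12349875  0.51889939 -1.33919043] [ 0.74740994  0.11417289 -0.70742876] [ 0.22  0.18 -0.19 -0.55 -1.27  0.2 ]
tip nominal [ 0.51009888 -0.0077383   0.14079585]
[336.2 238. ] [250.6 165.3] [ 284.1 -144. ]
```

View pics/c2.png

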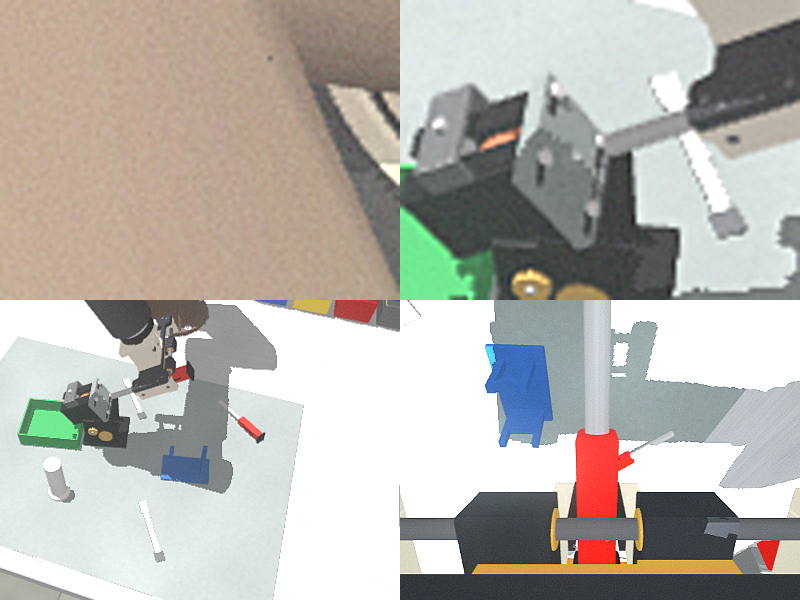

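The scene view shows the drift held straight, with its tip at scene (251,165), which agrees with the nominal tip projection; the top view is blocked by the arm. The hole at scene (243.5,169) is now shaded. I re-check the hole against the plate screws, matched correctly this time.

```bash
python3 - <<'E'
from h import *
np.set_printoptions(precision=4,suppress=True)
s=load('scene')
# first-look pixels; extrinsics of fixed cameras: reuse geometry of last frames
t=load('top')
S=lambda x,y:(190+(x-400)/4-.4,140+(y-300)/4-.4)
T=lambda x,y:(300+(x-400)/4-.4,190+y/4-.4)
P=[]
for a,b in(((604,101),(583,415)),((640,228),(597,349)),((534,134),(631,467)),((568,252),(642,402))):
    p,e=tri(t,T(*a),s,S(*b));P.append(p);print(p,e)
P=np.array(P);m=P.mean(0);yv=(P[0]-P[1]+P[2]-P[3]);zv=(P[0]-P[2]+P[1]-P[3])
print('mid',m,'y',yv/np.linalg.norm(yv),'z',zv/np.linalg.norm(zv),np.linalg.norm(yv)/2,np.linalg.norm(zv)/2,'yaw',np.degrees(np.arctan2(yv[1],yv[0]))-90)
h,_=tri(t,T(584,163),s,S(614,416));d=h-m;print('hole-mid in y,z,n',d@yv/np.linalg.norm(yv),d@zv/np.linalg.norm(zv))
st=arm.get_state();print(st['eef_pos'],st['ee_rot'],st['t'])
E
```

```text
[ 0.5449 -0.0304  0.1595] 0.0010826629652820525
[ 0.4936 -0.0423  0.158 ] 0.00022374710279648606
[ 0.5392 -0.0064  0.1157] 0.00010440875630720722
[ 0.4885 -0.0188  0.1143] 0.0009062682740499254
mid [ 0.5165 -0.0245  0.1369] y [0.9721 0.2329 0.0272] z [ 0.1071 -0.474   0.874 ] 0.05242185153355967 0.050105671905613894 yaw -76.5269977042679
hole-mid in y,z,n 0.006402682943817247 0.0005682175977439168
[0.4794 0.1357 0.2025] [ 3.1278  0.5193 -1.3349] 6.45
```

```bash
cat >> h.py <<'E'
HOLE=np.array([.5228,-.0227,.136]); D0=pose(-76.5,30)
def tgt(a,dy=0,dz=0):
    "numbers for putting the tip at a (m) past the plate on the hole axis; also where it is now"
    s=arm.get_state();M0=R.from_euler('xyz',s['ee_rot']).as_matrix()
    tip=s['eef_pos']-M0[:,2]*.019+M0[:,0]*.155;M=D0.as_matrix();rel=M.T@(tip-HOLE)
    print('t',s['t'],'tip now x,y,z mm',(rel*[1e3,-1e3,-1e3]).round(1),'F tool',(M0.T@s['force']).round(1))
    g=HOLE+M@np.array([a,-dy,-dz])
    print(to(g-M[:,0]*.155+M[:,2]*.019,D0))
E
python3 -c "
from h import *
tgt(-.01)"
```

```text
t 6.45 tip now x,y,z mm [-20.4  -4.9  -4.8] F tool [1.4 0.3 0.9]
[ 0.042 -0.02  -0.022  0.018 -0.006  0.   ]
```

Emit:
jog_arm(steps=[[[255, 0.02, -0.02, -0.022, 0.018, -0.006, 0], [255, 0.042, -0.02, -0.022, 0.018, -0.006, 0], [255, 0.042, -0.02, -0.022, 0.018, -0.006, 0], [255, 0.042, -0.02, -0.022, 0.018, -0.006, 0], [255, 0.042, -0.02, -0.022, 0.018, -0.006, 0]]])

```text
t: 6.95
eef_pos: [0.4867, 0.1256, 0.2012]
ee_rot: [3.14, 0.524, -1.335]
force: [-0.0, 0.2, -2.4]
width: 0.0238
gripper_force: 50.0
```

```bash
python3 -c "
from h import *
tgt(-.004)
s=grab('scene');save(s,'pics/s3.png',(205,135,285,195),10)
M=D0.as_matrix()
print(proj(s,HOLE),proj(s,HOLE-.01*M[:,0]),proj(s,HOLE-.05*M[:,0]))"
```

```text
t 6.95 tip now x,y,z mm [-9.7 -0.5 -0.9] F tool [ 1.1 -0.   2.2]
[ 0.023 -0.002 -0.003  0.002  0.001  0.   ]
[242.8 169. ] [246.4 167.8] [260.9 163.1]
```

View pics/s3.png

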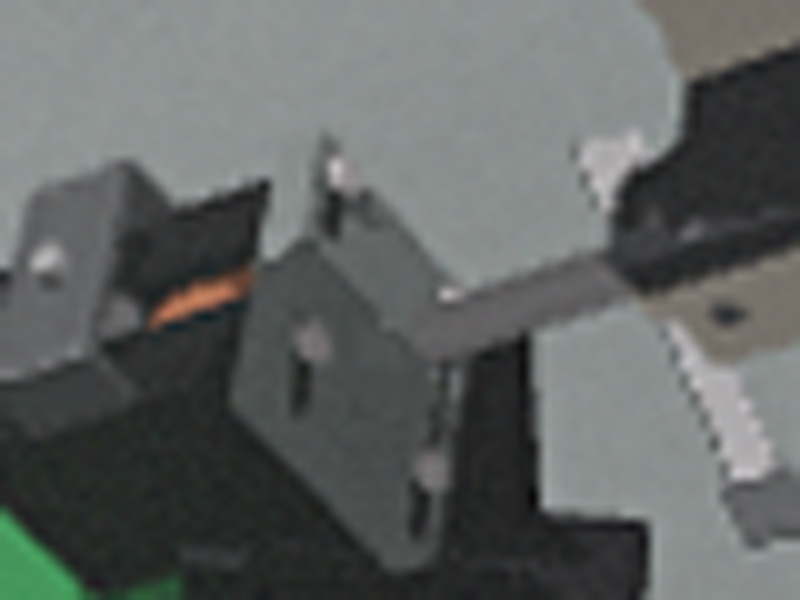

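The scene view shows the tip at about (247,168), on the line to the hole at (243,169). I feel forward in small steps.

Emit:
jog_arm(steps=[[[255, 0.01, -0.002, -0.003, 0.002, 0, 0], [255, 0.02, -0.002, -0.003, 0.002, 0, 0], [255, 0.03, -0.002, -0.003, 0.002, 0, 0], [255, 0.04, -0.002, -0.003, 0.002, 0, 0], [255, 0.04, -0.002, -0.003, 0.002, 0, 0]]])

```text
t: 7.5
eef_pos: [0.4893, 0.1164, 0.1967]
ee_rot: [3.142, 0.524, -1.336]
force: [-1.5, 0.7, -1.4]
width: 0.0235
gripper_force: 50.0
```

```bash
python3 -c "
from h import *
tgt(.005)"
```

```text
t 7.5 tip now x,y,z mm [ 0.8 -0.2 -0.1] F tool [-0.2  1.3  1.8]
[ 0.017 -0.    -0.    -0.     0.001 -0.001]
```

Emit:
jog_arm(steps=[[[255, 0.006, 0, 0, 0, 0, 0], [255, 0.012, 0, 0, 0, 0, 0], [255, 0.018, 0, 0, 0, 0, 0], [255, 0.018, 0, 0, 0, 0, 0]]])

```text
t: 7.9
eef_pos: [0.4902, 0.1128, 0.1946]
ee_rot: [-3.141, 0.524, -1.335]
force: [-0.6, 0.3, -1.4]
width: 0.0236
gripper_force: 50.0
```

```bash
python3 -c "
from h import *
tgt(.010)"
```

```text
t 7.9 tip now x,y,z mm [ 5.  -0.1 -0. ] F tool [0.3 0.5 1.4]
[ 0.02  -0.     0.    -0.001  0.001 -0.   ]
```

Emit:
jog_arm(steps=[[[255, 0.01, 0, 0, 0, 0, 0], [255, 0.02, 0, 0, 0, 0, 0], [255, 0.03, 0, 0, 0, 0, 0], [255, 0.04, 0, 0, 0, 0, 0], [255, 0.04, 0, 0, 0, 0, 0]]])

```text
t: 8.4
eef_pos: [0.4923, 0.1042, 0.1895]
ee_rot: [-3.141, 0.524, -1.336]
force: [-0.8, -0.3, -2.4]
width: 0.0237
gripper_force: 50.0
```

Emit:
jog_arm(steps=[[[255, 0.01, 0, 0, 0, 0, 0], [255, 0.02, 0, 0, 0, 0, 0], [255, 0.03, 0, 0, 0, 0, 0], [255, 0.04, 0, 0, 0, 0, 0], [255, 0.04, 0, 0, 0, 0, 0]]])

```text
t: 8.9
eef_pos: [0.4943, 0.0958, 0.1845]
ee_rot: [-3.141, 0.524, -1.336]
force: [0.1, 0.2, -1.3]
width: 0.0238
gripper_force: 50.0
```

```bash
python3 -c "
from h import *
tgt(.030)"
```

```text
t 8.9 tip now x,y,z mm [25.2 -0.1 -0. ] F tool [ 0.5 -0.2  1.2]
[ 0.019 -0.     0.    -0.001  0.001 -0.001]
```

The drift is through the hole without contact, so now I push.

Emit:
jog_arm(steps=[[[255, 0.01, 0, 0, 0, 0, 0], [255, 0.02, 0, 0, 0, 0, 0], [255, 0.03, 0, 0, 0, 0, 0], [255, 0.04, 0, 0, 0, 0, 0], [255, 0.05, 0, 0, 0, 0, 0], [255, 0.06, 0, 0, 0, 0, 0], [255, 0.06, 0, 0, 0, 0, 0]]])

```text
t: 9.6
eef_pos: [0.4973, 0.0873, 0.1791]
ee_rot: [-3.138, 0.53, -1.333]
force: [-2.9, 14.8, 10.3]
width: 0.023
gripper_force: 50.0
```

Emit:
jog_arm(steps=[[[255, 0.01, 0, 0, 0, 0, 0], [255, 0.02, 0, 0, 0, 0, 0], [255, 0.03, 0, 0, 0, 0, 0], [255, 0.04, 0, 0, 0, 0, 0], [255, 0.05, 0, 0, 0, 0, 0], [255, 0.06, 0, 0, 0, 0, 0], [255, 0.06, 0, 0, 0, 0, 0]]])

```text
t: 10.3
eef_pos: [0.5005, 0.0736, 0.1711]
ee_rot: [-3.138, 0.528, -1.333]
force: [-1.6, 9.7, 6.0]
width: 0.0239
gripper_force: 50.0
```

```bash
python3 -c "
from h import *
tgt(.070)"
```

```text
t 10.3 tip now x,y,z mm [51.9  1.1 -0.7] F tool [-11.5  -0.7  -0.3]
[ 0.073  0.003 -0.    -0.002  0.006  0.003]
```

Emit:
jog_arm(steps=[[[255, 0.01, 0, 0, 0, 0, 0], [255, 0.02, 0, 0, 0, 0, 0], [255, 0.03, 0, 0, 0, 0, 0], [255, 0.04, 0, 0, 0, 0, 0], [255, 0.05, 0, 0, 0, 0, 0], [255, 0.06, 0, 0, 0, 0, 0], [255, 0.06, 0, 0, 0, 0, 0]]])

```text
t: 11.0
eef_pos: [0.5033, 0.0576, 0.1617]
ee_rot: [3.141, 0.524, -1.336]
force: [-0.1, -0.2, -1.8]
width: 0.024
gripper_force: 50.0
```

```bash
python3 -c "
from h import *
tgt(.075)
s=grab('scene');h=cv2.cvtColor(s['color'],cv2.COLOR_RGB2HSV)
m=cv2.inRange(h,(5,120,60),(15,255,255));m[230:]=0;m[:130]=0;m[:,280:]=0;m[:,:140]=0
k,l,st,ce=cv2.connectedComponentsWithStats(m);print(st[1:],ce[1:].round(1))"
```

```text
t 11.0 tip now x,y,z mm [70.6 -0.3 -0.1] F tool [1.  0.2 1.5]
[ 0.018 -0.001 -0.    -0.     0.    -0.001]
[[186 176  27  26 306]
 [195 191   2   2   2]
 [197 193   1   1   1]] [[198.4 187.6]
 [195.5 191.5]
 [197.  193. ]]
```

```bash
python3 -c "
from h import *
s=grab('scene');save(s,'pics/s4.png',(145,130,285,235),5.7)"
```

```text
(no output)
```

View pics/s4.png

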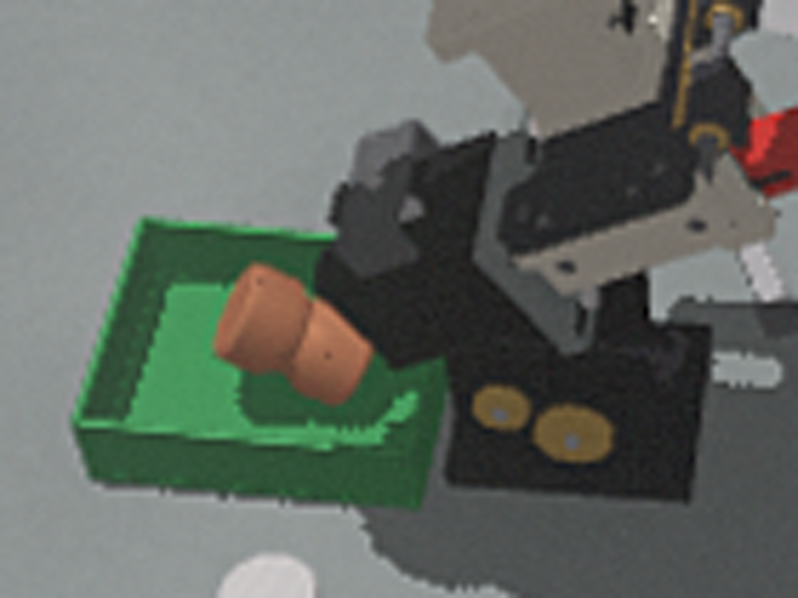

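The roller is dropping into the green box (scene (198,188)). I retract along the axis.

Emit:
jog_arm(steps=[[[255, -0.03, 0, 0, 0, 0, 0], [255, -0.09, 0, 0, 0, 0, 0], [255, -0.16, 0, 0, 0, 0, 0], [255, -0.23, 0, 0, 0, 0, 0], [255, -0.3, 0, 0, 0, 0, 0], [255, -0.37, 0, 0, 0, 0, 0], [255, -0.44, 0, 0, 0, 0, 0], [255, -0.44, 0, 0, 0, 0, 0]]])

```text
t: 11.9
eef_pos: [0.4809, 0.153, 0.2195]
ee_rot: [-3.137, 0.525, -1.331]
force: [0.7, -0.4, -1.1]
width: 0.0235
gripper_force: 50.0
```

Emit:
jog_arm(steps=[[[255, 0, 0, -0.1, 0, 0, 0], [255, 0, 0, -0.2, 0, 0, 0], [255, 0, 0, -0.2, 0, 0, 0]]])

```text
t: 12.2
eef_pos: [0.4884, 0.1257, 0.2635]
ee_rot: [-3.135, 0.523, -1.332]
force: [0.7, 0.1, -0.6]
width: 0.0238
gripper_force: 50.0
```

```bash
python3 -c "
from h import *
tgt(-.04)
np.set_printoptions(suppress=True)
print(to([.5496,.2661,.16],R.from_euler('xyz',[3.1414,0,-1.357])))
s=grab('scene')
h=cv2.cvtColor(s['color'],cv2.COLOR_RGB2HSV)
m=cv2.inRange(h,(5,120,60),(15,255,255));m[230:]=0;m[:130]=0;m[:,280:]=0;m[:,:140]=0
k,l,st,ce=cv2.connectedComponentsWithStats(m);print(st[1:],onz(s,*ce[1],.027))
w=grab('wrist');st=arm.get_state()
h=cv2.cvtColor(w['color'],cv2.COLOR_RGB2HSV);m=((h[...,0]<8)|(h[...,0]>172))&(h[...,1]>150)&(h[...,2]>60)
for v in(100,110,120,150,180,200): print(v,np.where(m[v,230:320])[0][[0,-1]]+230 if m[v,230:320].any() else '')
"
```

```text
t 12.2 tip now x,y,z mm [-40.7   1.5  53.4] F tool [ 0.3 -0.7  0.5]
[ 0.002  0.006  0.213 -0.006 -0.001  0.003]
[-0.216 -0.367  0.605  0.     0.665  0.029]
[[177 179  27  18 330]
 [202 189   1   1   1]
 [202 191   1   1   1]
 [200 193   3   5   5]
 [186 195   1   1   1]] [ 0.53821341 -0.17259316  0.027     ]
100 
110 
120 
150 
180 [255 295]
200 [246 319]
```

Emit:
jog_arm(steps=[[[255, -0.03, -0.06, 0.05, 0, 0.15, 0.005], [255, -0.06, -0.12, 0.1, 0, 0.3, 0.01], [255, -0.1, -0.2, 0.2, 0, 0.45, 0.02], [255, -0.15, -0.28, 0.35, 0, 0.6, 0.029], [255, -0.216, -0.367, 0.5, 0, 0.665, 0.029], [255, -0.216, -0.367, 0.605, 0, 0.665, 0.029], [255, -0.216, -0.367, 0.605, 0, 0.665, 0.029], [255, -0.216, -0.367, 0.605, 0, 0.665, 0.029]]])

```text
t: 13.1
eef_pos: [0.5466, 0.267, 0.1553]
ee_rot: [3.134, 0.0, -1.356]
force: [0.6, -0.2, -1.7]
width: 0.0235
gripper_force: 50.0
```

```bash
python3 -c "
from h import *
np.set_printoptions(suppress=True,precision=4)
w=grab('wrist')
print(to([.5496,.2661,.16],R.from_euler('xyz',[3.1414,0,-1.357])),to([.5496,.2661,.045],R.from_euler('xyz',[3.1414,0,-1.357])))
s=arm.get_state();M=R.from_euler('xyz',s['ee_rot']).as_matrix();g=s['eef_pos']-M[:,2]*.019
h=cv2.cvtColor(w['color'],cv2.COLOR_RGB2HSV);m=((h[...,0]<8)|(h[...,0]>172))&(h[...,1]>150)&(h[...,2]>60)
r=np.where(m[:,262:282].any(1))[0][0];print('red from row',r,'expected',proj(w,g+.05*M[:,0]-.012*M[:,2]),proj(w,g+.05*M[:,0]),s['eef_pos'],s['ee_rot'])
save(w,'pics/w5.png',s=1.2)"
```

```text
[ 0.004 -0.008 -0.013  0.007  0.002  0.   ] [ 0.005 -0.01   0.447  0.007  0.002  0.   ]
red from row 188 expected [272.4 193.5] [272.5 185.8] [0.5475 0.2667 0.1567] [ 3.1358  0.0014 -1.3568]
```

View pics/w5.png

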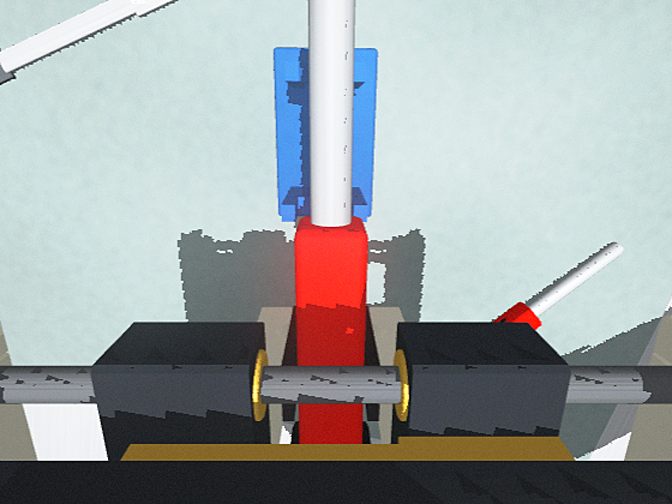

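The wrist view shows the drift square above the blue rest, axis near raw column 272, with about 2 mm or less of slip in the grip. I lower it.

Emit:
jog_arm(steps=[[[255, 0.005, -0.01, 0, 0.007, 0.002, 0], [255, 0.005, -0.01, 0.1, 0.007, 0.002, 0], [255, 0.005, -0.01, 0.2, 0.007, 0.002, 0], [255, 0.005, -0.01, 0.3, 0.007, 0.002, 0], [255, 0.005, -0.01, 0.36, 0.007, 0.002, 0], [255, 0.005, -0.01, 0.38, 0.007, 0.002, 0], [255, 0.005, -0.01, 0.38, 0.007, 0.002, 0], [255, 0.005, -0.01, 0.38, 0.007, 0.002, 0]]])

```text
t: 13.95
eef_pos: [0.5508, 0.2664, 0.0631]
ee_rot: [-3.139, 0.001, -1.358]
force: [0.4, 0.2, -1.8]
width: 0.0237
gripper_force: 50.0
```

```bash
python3 -c "
from h import *
np.set_printoptions(suppress=True,precision=4)
print(to([.5496,.2661,.0435],R.from_euler('xyz',[3.1414,0,-1.357])),arm.get_state()['eef_pos'])"
```

```text
[ 0.     0.005  0.078 -0.003  0.001 -0.001] [0.5508 0.2664 0.0631]
```

Emit:
jog_arm(steps=[[[255, 0, 0.005, 0.02, -0.003, 0.001, 0], [255, 0, 0.005, 0.04, -0.003, 0.001, 0], [255, 0, 0.005, 0.06, -0.003, 0.001, 0], [255, 0, 0.005, 0.07, -0.003, 0.001, 0], [255, 0, 0.005, 0.078, -0.003, 0.001, 0], [255, 0, 0.005, 0.078, -0.003, 0.001, 0], [255, 0, 0.005, 0.078, -0.003, 0.001, 0]]])

```text
t: 14.65
eef_pos: [0.5489, 0.2661, 0.0428]
ee_rot: [3.14, -0.001, -1.357]
force: [-0.9, -0.5, 5.0]
width: 0.0237
gripper_force: 50.0
```

Light contact (5 N upward) shows it is seated. I release and lift.

Emit:
jog_arm(steps=[[[0, 0, 0, 0, 0, 0, 0], [0, 0, 0, 0, 0, 0, 0], [0, 0, 0, 0, 0, 0, 0], [0, 0, 0, 0, 0, 0, 0], [0, 0, 0, 0, 0, 0, 0], [0, 0, 0, 0, 0, 0, 0], [0, 0, 0, 0, 0, 0, 0], [0, 0, 0, 0, 0, 0, 0]]])

```text
t: 15.45
eef_pos: [0.5486, 0.2661, 0.0421]
ee_rot: [3.139, -0.001, -1.357]
force: [0.2, 0.8, 0.6]
width: 0.0822
gripper_force: 0.0
```

Emit:
jog_arm(steps=[[[0, 0, 0, -0.05, 0, 0, 0], [0, 0, 0, -0.2, 0, 0, 0], [0, 0, 0, -0.4, 0, 0, 0], [0, 0, 0, -0.6, 0, 0, 0], [0, 0, 0, -0.8, 0, 0, 0], [0, 0, 0, -0.8, 0, 0, 0]]])

```text
t: 16.05
eef_pos: [0.5523, 0.2679, 0.2519]
ee_rot: [-3.131, 0.004, -1.356]
force: [0.2, 0.4, -0.1]
width: 0.0875
gripper_force: 0.0
```

```bash
python3 - <<'E'
from h import *
np.set_printoptions(suppress=True,precision=4)
s=grab('scene');w=grab('wrist')
def c(f,x,y,w,h):
    im=cv2.cvtColor(f['color'],cv2.COLOR_RGB2BGR)[y:y+h,x:x+w];return cv2.resize(im,(400,300),interpolation=cv2.INTER_CUBIC)
cv2.imwrite('pics/end.png',np.vstack([np.hstack([c(s,140,120,280,210),c(w,0,0,560,420)]),np.hstack([c(s,150,140,100,75),c(s,285,200,100,75)])]))
h=cv2.cvtColor(s['color'],cv2.COLOR_RGB2HSV);m=cv2.inRange(h,(50,100,40),(75,255,255))
k,l,st,ce=cv2.connectedComponentsWithStats(m);print('green was 158 168 66 51; now',st[1+np.argmax(st[1:,4])])
m=cv2.inRange(h,(0,150,60),(8,255,255));k,l,st,ce=cv2.connectedComponentsWithStats(m);print('red was 336 221 42 15',[x for x in st[1:].tolist() if x[4]>100])
E
```

```text
green was 158 168 66 51; now [ 158  168   65   51 1555]
red was 336 221 42 15 [[442, 13, 46, 46, 1539], [474, 45, 44, 48, 1050], [380, 191, 23, 18, 159], [336, 220, 41, 16, 413]]
```

View pics/end.png

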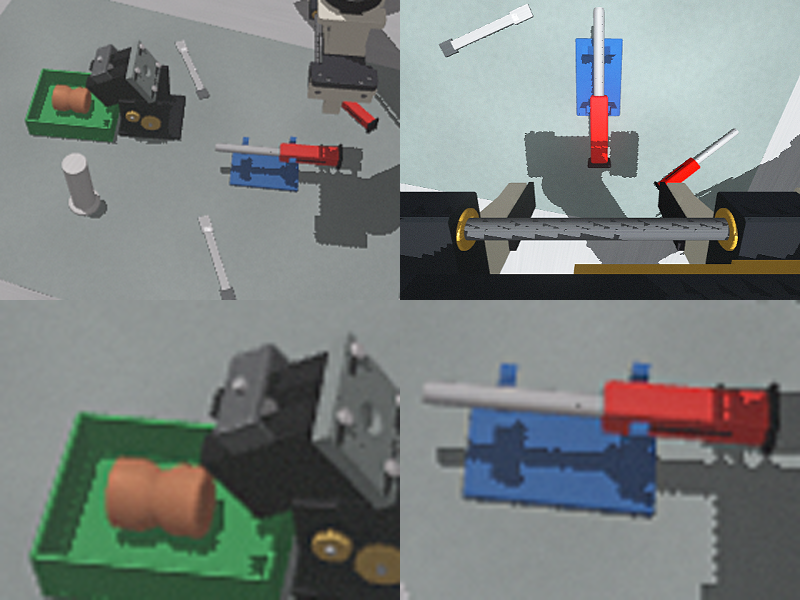

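The roller lies in the box at scene (175,185). The drift is back in its rest at (357,228), and the box and bystanders have not moved.

```bash
python3 -c "
from station import arm
print(arm.job_done())"
```

```text
the job is handed in; nothing more can be done
None
```

The job is done and handed in at about 16 s: the roller lies in the green token box and the drift is back in its rest. The final images show the box unmoved and no visible shift in the spudgers or coin tube.

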